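# Lay out the laksa rempah in pounding order

## Task

Lay out the laksa rempah in the three-dish tray in the order it is pounded, counting away from the mortar: galangal in the end dish nearer the mortar, turmeric in the middle dish, shallot in the end dish farther from the mortar, one to a dish and each lying well inside it (the shallot may already be right). The lime left in one of the dishes does not belong in the kit, so put it in the green colander, and put the dark belacan block flat in the middle of the small white enamel plate. Leave the mortar where it stands.

Things in the scene. Friction and masses are not known exactly. Their poses are not given: they have to be found in the camera images.
- galangal: Galangal piece: a knobbly cream-pink root with brown rings, 58 long (along its x) x 28 wide x 28 high, with a small pink bud on top of its +x half reaching 34 high. Rigid, about 45 g; its flanks are flat enough to grip across its y, 26 wide there. Origin: centre of its underside, z up. Starts lying on the counter.
- turmeric: Turmeric finger: bright orange root with darker rings, 60 long (along its x) x 20 wide x 20 high (small stub on top to 25), rigid, about 22 g; grip across its y, 18 wide. Origin: centre of its underside, z up. Starts lying on the counter.
- shallot: Shallot: purple-pink bulb standing on its trimmed root, round, 38 in diameter at 17 above its underside, narrowing to a tip 49 high; flat foot 22 in diameter; about 35 g. Origin: centre of its underside, z up. Starts in the middle dish or the +y end dish of the tray.
- lime: Lime: green, round, 44 in diameter at 18 to 25 above its underside, 46 high, standing on a flat foot 22 in diameter; about 60 g. Origin: centre of its underside, z up. Starts in the other one of those two dishes.
- belacan: Belacan block: dark brown rectangular block with a pale paper band round its middle, 54 (x) x 36 (y) x 24 high, about 70 g. Origin: centre of its underside, z up. Starts flat on the counter.
- tray: Fixed dark teak tray, 125 (x) x 375 (y), 12 thick (end cleats to 18), with three identical round white dishes seated in a row along its y axis, centres at y = -120, 0 and +120 mm, x = 0. Each dish: flat inner floor 16 above the tray's underside and about 82 in diameter, walls 3 thick sloping out to a rim 112 in diameter and 30 above the underside. Origin: centre of its underside, z up. It may be turned by up to 0.18 rad.
- plate: Small white enamel plate with a blue rim, loose, about 140 g: 120 in diameter at the rim, 13 high; flat inner floor about 86 in diameter, 4 above its underside. Origin: centre of its underside, z up. Stands on the counter nearer the robot than the tray.
- colander: Green plastic colander with holes and two lugs, loose, about 250 g: rim 200 in diameter (226 over the lugs) and 59 high; flat inner floor about 135 in diameter, 10 above its underside. Origin: centre of its underside, z up. Stands off one end of the tray (left or right).
- mortar: Grey granite mortar, 4.5 kg, round, 160 in diameter at the rim and 100 high, with a pestle leaning in it towards its +x, up to 180 high. Origin: centre of its underside, z up. Stands off the other end of the tray. To be left alone.
Mind the look-alikes: they are no part of the job. There is more than one size of the colander; the job needs the smaller.

How it is judged:
By the outcome, as a careful person would: the job done as asked, in the order asked, and still so for the second after the job is handed in, with the robot touching nothing.
It also fails if it takes over 128 s, if anything falls off the work surface, if the arm or the gripper's body presses on something with over 40 N, if the wrist force passes 120 N, or if a joint passes its speed limit or range.

## Robot

A 6-joint arm with a two-finger parallel gripper is mounted at the origin on the work surface. World frame = base frame: x ahead of the robot, y to its left, z up, the work surface at z = 0. Lengths are in mm, angles in degrees, forces in N, time in s.
With the tool pointing down it reaches from about 275 to 725 mm from the base axis. Payload 5.6 kg.
Tool frame: the origin (TCP) lies on the centre line of the jaws, within the pads' length; the fingertips stand 14 mm ahead of it and the grasp point (between the pads) lies 5 mm behind it; z points along the fingers, y is the line along which they close (so a half turn about z gives the same grasp; the last joint's range is limited). The gripper opens to 85 mm and grips with 20 to 120 N. Pads are 22 mm wide; open, the fingers measure 114 mm over their backs; the gripper's body (76 mm by 85 mm) begins 54 mm behind the grasp point. The pads swing forward as they close: fully open they stand 13 mm farther back than shut.
Start: joints at [-49.412, 14.616, 6.199, 0, -81.583, -16.306], TCP at [226.193, -501.328, 245.283] pointing down, gripper open.
Joint ranges: [-168.99, 168.99], [-69.2, 112.95], [-62.41, 85.93], [-164.36, 98.24], [-168.68, -3.75], [-174.98, 174.98]. Speed limits (degrees/s): [147.25, 147.25, 180, 180, 180, 180].

## Interface

Orientations are given as a 3x3 rotation matrix whose columns are the frame's x, y, z axes.
In Python, from station import bot, camera, workorder, spotter gives the robot as it stands. The module is installed in compiled form; this text tells all that it offers.
- The arm moves only by the tool move_arm, never from a script. Its argument "increments" is one flat list of numbers, 7 for each row, row after row: the turn, a rotation vector about the tool's x, y, z in degrees, then the shift along the tool's x, y, z in cm, then the finger opening in cm, from 0 to 8.54. A call has 1 to 20 rows; each row is the pose to reach, as a shift and turn from the pose commanded when the call began, along the tool's axes at that moment; what a row does not reach only later rows make up. A row lasts 1/8 s, in which the tool goes at most 62.5 mm and 10.7 degrees, less where a joint would pass 70% of its speed; a pose out of reach is approached as far as the arm can. A call with a gripper value outside its range is refused whole. The fingers move at their own pace and stop on an object; "grip_force" is the grip in N (left out, the last holds). Time passes only in rows, so rows that repeat a pose let the fingers close. It gives the time, the measured TCP pose, the force, the opening and the grip force at its end, in the units of the state.
- bot.read_state(): the state, without advancing time (a new reading comes with each control period).
- camera(name): name is "side" or "top" or "wrist"; returns a dict with "img" (400x640x3 uint8, blue, green, red), "mtx" (3x3 intrinsics, pixels), "rvec" (rotation vector, rad) and "tvec" (3), from world to camera coordinates, as OpenCV has them. Camera axes: x right, y down, z forward; pixel columns grow to the right and rows downward; lengths in mm; the calibration is good to about 2 mm. A picture is of the moment at which its call begins. There is no depth.
- workorder.hand_in(): hands the job in; it is judged then, once.
Trained networks look in a picture, given as the dict that the camera call returned (one of the last four; its "shot" number tells which), for a name from the list of things; names that differ only in an ending like _2 or _b are one class to them, and where a whole thing is asked for, a point or a joint stands for the part that bears it (a point fixed in the world has none). Each returns a list of dicts, best first, with "conf" (0 to 1); they miss things now and then, are a little off and sometimes report something else, mostly with a low value. They report only what shows in the picture. A call takes as long as a camera call. They do not tell look-alikes from the thing itself.
- spotter.recognise(thing, picture): "point" ([x, y, z] in mm, in world coordinates, good to about 4 mm: the middle of the surface that is visible of it).
The state is a dict: "t": time; "qpos": joint angles; "joint_vel": joint speeds; "effort": joint torques, N m; "position": TCP position; "tcp_rot": TCP orientation; "wrist_force": force on the tool from outside, world axes, zero at the start; "torque": the same for the moment, N m; "opening": finger opening in mm; "grip_force": force on a finger pad.
Only numpy, scipy, OpenCV 4.12 (cv2) and the standard library are available. Lean on these libraries where they do the work, as an engineer would, in place of code of your own. Each camera call takes 0.05 s, during which the arm holds its last target. There are 200 camera calls.

## Working session

There is one attempt and no reset: what is moved stays moved. The work goes in short steps, Python scripts to look and compute and a tool call to move; the robot and the scene stay as the last step left them, time stands still between calls to the robot, and variables do not carry over. Pictures are saved under pics/ and viewed, at most 14 in all, crops included, and the job is handed in when it is done.

Besides the shell and the picture viewer there is one more tool, called after "Emit:" as name(argument=value, ...), one argument or row to a line, values as JSON. move_arm: Moves the arm, as the interface text tells. Its arguments: {"type":"object","properties":{"increments":{"type":"array"},"grip_force":{"type":"number"}},"required":["increments"]}

```bash
mkdir -p pics; cat > h.py <<'E'
import numpy as np, cv2
from station import bot, camera, workorder, spotter
def proj(c,P):
    return cv2.projectPoints(np.array(P,float).reshape(-1,1,3),np.array(c["rvec"],float),np.array(c["tvec"],float),np.array(c["mtx"],float),None)[0].reshape(-1,2)
def ray(c,u,v,z):
    R=cv2.Rodrigues(np.array(c["rvec"],float))[0];t=np.array(c["tvec"],float).ravel()
    o=-R.T@t; d=R.T@np.linalg.inv(np.array(c["mtx"],float))@np.array([u,v,1.]); return o+d*(z-o[2])/d[2]
def delta(p,s=None):
    s=s or bot.read_state(); return np.array(s["tcp_rot"]).T@(np.array(p)-np.array(s["position"]))/10
E
python3 - <<'E'
from h import *
s=bot.read_state(); print(np.round(s["tcp_rot"],3),s["t"],s["opening"])
for n in("top","side"):
    c=camera(n); cv2.imwrite(f"pics/{n}0.png",c["img"])
    for t in "galangal turmeric shallot lime belacan tray plate colander mortar".split():
        print(n,t,[(np.round(d["point"]).astype(int).tolist(),round(d["conf"],2),np.round(proj(c,d["point"])[0]).astype(int).tolist()) for d in spotter.recognise(t,c)])
E
```

```text
[[-0.912 -0.411 -0.001]
 [-0.411  0.912  0.002]
 [ 0.     0.002 -1.   ]] 0.0 85.43554215719045
top galangal [([424, 80, 28], 0.51, [323, 213])]
top turmeric [([381, -240, 16], 0.65, [437, 228]), ([374, 237, 3], 0.16, [267, 232])]
top shallot []
top lime [([425, 82, 28], 0.47, [322, 212]), ([633, 105, 54], 0.44, [313, 138])]
top belacan [([440, -82, 27], 0.67, [381, 207])]
top tray [([638, -21, 17], 0.64, [357, 140])]
top plate [([374, 240, 4], 0.62, [266, 232])]
top colander [([293, 583, 26], 0.86, [138, 263])]
top mortar [([568, -344, 93], 0.95, [478, 156])]
side galangal [([635, 99, 54], 0.4, [368, 195])]
side turmeric [([386, -250, 17], 0.52, [300, 298])]
side shallot [([384, -250, 16], 0.53, [299, 298]), ([639, -25, 45], 0.5, [375, 226])]
side lime [([633, 98, 52], 0.58, [368, 196])]
side belacan [([447, -85, 22], 0.7, [317, 248])]
side tray [([642, -56, 17], 0.63, [376, 239])]
side plate [([373, 253, 4], 0.72, [291, 174])]
side colander [([289, 604, 35], 0.94, [269, 109]), ([577, 368, 26], 0.92, [343, 147])]
side mortar [([570, -352, 93], 0.85, [371, 318])]
```

View pics/top0.png

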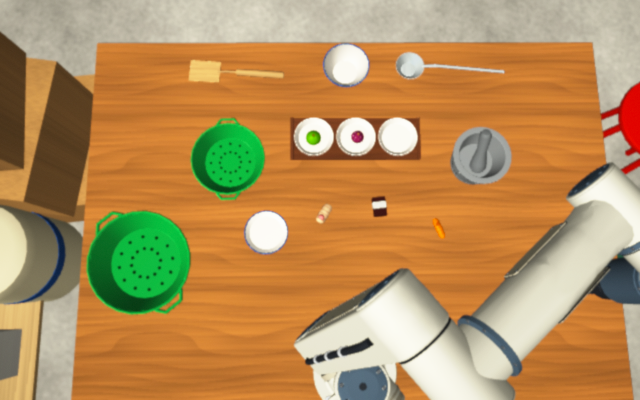

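View pics/side0.png

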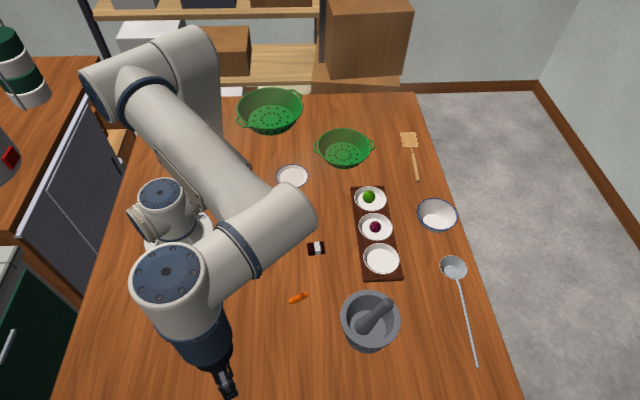

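The tray stands at top-image row ~137: lime at (314,137) in the +y dish, shallot at (357,137) in the middle, and the -y dish (398,137) empty. The mortar is at (482,155) on the right. The smaller colander is at (228,160), the plate at (266,232), galangal at (323,213), belacan at (379,206) and turmeric at (438,228).

```bash
python3 - <<'E'
from h import *
c=camera("top"); im=c["img"]; hsv=cv2.cvtColor(im,cv2.COLOR_BGR2HSV)
def blobs(m,box,z,name,k=1):
    x0,y0,x1,y1=box; mm=np.zeros(m.shape,np.uint8); mm[y0:y1,x0:x1]=m[y0:y1,x0:x1]*255
    n,l,st,ce=cv2.connectedComponentsWithStats(mm)
    for i in sorted(range(1,n),key=lambda i:-st[i,4])[:k]:
        p=np.argwhere(l==i)[:,::-1].astype(np.float32); W=np.array([ray(c,u,v,z)[:2] for u,v in p],np.float32)
        r=cv2.minAreaRect(W); w,V=np.linalg.eigh(np.cov(W.T)); a=np.degrees(np.arctan2(V[1,1],V[0,1]))
        print(name,len(p),"mean",W.mean(0).round(),"rect",np.round(r[0]),np.round(r[1]),"long axis deg",a.round(1))
H,S,V=[hsv[...,i].astype(int) for i in range(3)]
white=(S<50)&(V>170)
blobs(white,(288,112,424,165),28,"dish",3)
blobs(white,(240,205,292,256),10,"plate")
blobs((H>45)&(H<80)&(S>120),(185,110,270,205),59,"col")
blobs((H>5)&(H<18)&(S>215)&(V>200),(425,212,450,245),12,"turm")
blobs(V<90,(365,192,395,220),20,"bel",2)
blobs((S<110)&(V>150),(310,200,335,228),18,"gal")
blobs((V<120)&(S>50),(288,112,424,165),12,"tray",2)
cv2.imwrite("pics/crop.png",cv2.resize(im[190:250,230:460],None,fx=3.4,fy=3.4,interpolation=cv2.INTER_CUBIC))
E
```

```text
dish 1119 mean [ 645. -137.] rect [ 645. -137.] [106. 108.] long axis deg 126.7
dish 995 mean [646. -16.] rect [644. -16.] [106. 110.] long axis deg 131.6
dish 928 mean [648. 103.] rect [646. 104.] [106. 107.] long axis deg 84.9
plate 1390 mean [376. 238.] rect [375. 237.] [118. 114.] long axis deg -144.6
col 4213 mean [574. 342.] rect [575. 342.] [201. 202.] long axis deg -179.2
turm 105 mean [ 383. -243.] rect [ 381. -244.] [61. 21.] long axis deg -155.6
bel 77 mean [426. -79.] rect [426. -79.] [31. 17.] long axis deg 96.5
bel 35 mean [465. -76.] rect [465. -76.] [ 8. 34.] long axis deg 97.1
gal 36 mean [432.  74.] rect [432.  74.] [14. 21.] long axis deg 155.0
tray 688 mean [600.   8.] rect [643. -16.] [364. 117.] long axis deg 85.5
tray 33 mean [621. -78.] rect [624. -76.] [24. 16.] long axis deg 171.8
```

View pics/crop.png

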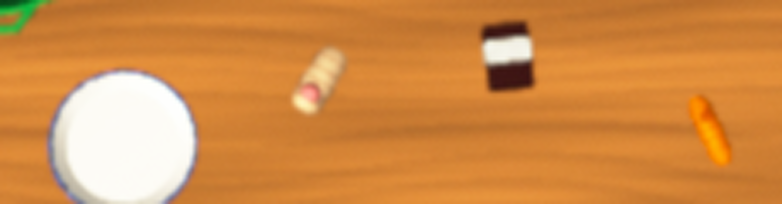

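The crop shows galangal (320,80), bud end lower-left; belacan upright at (508,57); turmeric at (710,130), tilted.

```bash
cat >> h.py <<'E'
from scipy.spatial.transform import Rotation as Ro
def tgt(x,y,z,a=90,s=None):
    s=s or bot.read_state(); a=np.radians(a); Y=np.array([np.cos(a),np.sin(a),0]);Z=np.array([0,0,-1.]);R=np.column_stack([np.cross(Y,Z),Y,Z])
    R0=np.array(s["tcp_rot"]); rv=Ro.from_matrix(R0.T@R).as_rotvec(degrees=True)
    print("rot",rv.round(2),"cm",(R0.T@(np.array([x,y,z])-np.array(s["position"]))/10).round(2))
E
python3 -c "
from h import *
tgt(610,103,200)"
```

```text
rot [ 0.    0.   24.28] cm [-59.84  39.3    4.53]
```

Emit:
move_arm(
  increments=[0, 0, 24.3, -59.8, 39.3, 4.5, 6, 0, 0, 24.3, -59.8, 39.3, 4.5, 6, 0, 0, 24.3, -59.8, 39.3, 4.5, 6, 0, 0, 24.3, -59.8, 39.3, 4.5, 6, 0, 0, 24.3, -59.8, 39.3, 4.5, 6, 0, 0, 24.3, -59.8, 39.3, 4.5, 6, 0, 0, 24.3, -59.8, 39.3, 4.5, 6, 0, 0, 24.3, -59.8, 39.3, 4.5, 6, 0, 0, 24.3, -59.8, 39.3, 4.5, 6, 0, 0, 24.3, -59.8, 39.3, 4.5, 6, 0, 0, 24.3, -59.8, 39.3, 4.5, 6, 0, 0, 24.3, -59.8, 39.3, 4.5, 6, 0, 0, 24.3, -59.8, 39.3, 4.5, 6, 0, 0, 24.3, -59.8, 39.3, 4.5, 6],
  grip_force=30,
)

```text
t: 2.8
position: [609.5, 102.6, 200.2]
tcp_rot: [[-1.0, 0.0, -0.0], [0.0, 1.0, -0.0], [0.0, -0.0, -1.0]]
wrist_force: [-1.2, 0.4, 0.1]
opening: 60.3
grip_force: 0.0
```

```bash
python3 - <<'E'
from h import *
s=bot.read_state(); print(s["t"],np.round(s["position"],1),np.round(s["tcp_rot"],3),s["opening"])
c=camera("wrist"); cv2.imwrite("pics/w1.png",c["img"])
for t in("lime","shallot","colander"): print(t,[(np.round(d["point"]),round(d["conf"],2),proj(c,d["point"])[0].round()) for d in spotter.recognise(t,c)])
tgt(645,103,100); print(proj(c,[[645,103,28],[645,-16,28],[574,342,59]]).round())
E
```

```text
2.8 [609.5 102.6 200.2] [[-1.  0. -0.]
 [ 0.  1. -0.]
 [ 0. -0. -1.]] 60.31732359072871
lime [(array([636., 101.,  55.]), 0.87, array([312., 217.]))]
shallot [(array([634., -11.,  47.]), 0.75, array([186., 212.]))]
colander [(array([584., 337.,   6.]), 0.8, array([559., 148.]))]
rot [ 0.02  0.04 -0.08] cm [-3.54  0.11 10.1 ]
[[314. 216.]
 [189. 216.]
 [613. 147.]]
```

View pics/w1.png

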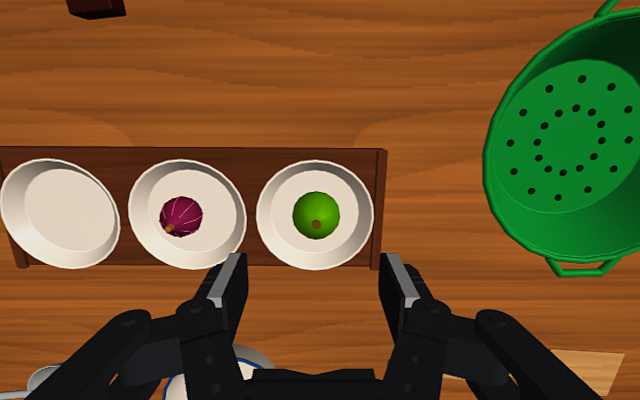

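Wrist view: lime at (316,215) centred in its dish (315,214), shallot at (181,216) in the middle dish (187,214), empty dish (60,214), and the colander floor around (565,135).

```bash
python3 - <<'E'
from h import *
c=camera("wrist");h=cv2.cvtColor(c["img"],cv2.COLOR_BGR2HSV);H,S,V=[h[...,i].astype(int) for i in range(3)]
def sil(m,box,zs):
    x0,y0,x1,y1=box;p=np.argwhere(m[y0:y1,x0:x1])[:,::-1]+[x0,y0]
    hu=cv2.convexHull(p.astype(np.float32).reshape(-1,1,2));(e,ax,an)=cv2.fitEllipse(hu)
    print(np.round(e),[ray(c,*e,z)[:2].round(1) for z in zs],np.round(ax))
sil((H>35)&(H<60)&(S>150),(270,170,370,260),(38,))
sil((H>150)&(S>80),(145,180,215,250),(36,))
w=(S<70)&(V>130)
for b in((0,150,122,275),(125,150,250,275),(253,150,379,252)): sil(w,b,(30,))
E
```

```text
[317. 214.] [array([639.5, 105.1])] [47. 47.]
[182. 216.] [array([641.8, -19.9])] [40. 43.]
[ 61. 213.] [array([ 641.3, -136.4])] [101. 128.]
[188. 214.] [array([641.8, -16.3])] [106. 121.]
[315. 214.] [array([642.6, 103.9])] [110. 117.]
```

Emit:
move_arm(
  increments=[0, 0, 0, -3.05, 0.25, 8, 6, 0, 0, 0, -3.05, 0.25, 10, 6, 0, 0, 0, -3.05, 0.25, 14, 6, 0, 0, 0, -3.05, 0.25, 16.5, 6, 0, 0, 0, -3.05, 0.25, 16.5, 6, 0, 0, 0, -3.05, 0.25, 16.5, 4, 0, 0, 0, -3.05, 0.25, 16.5, 4, 0, 0, 0, -3.05, 0.25, 16.5, 4, 0, 0, 0, -3.05, 0.25, 16.5, 4, 0, 0, 0, -3.05, 0.25, 16.5, 4, 0, 0, 0, -3.05, 0.25, 12, 4, 0, 0, 0, -3.05, 0.25, 8, 4, 0, 0, 0, -3.05, 0.25, 6, 4],
  grip_force=30,
)

```text
t: 4.68
position: [641.0, 105.6, 143.2]
tcp_rot: [[-1.0, 0.0, 0.004], [0.0, 1.0, 0.001], [-0.004, 0.001, -1.0]]
wrist_force: [0.2, 0.3, -1.0]
opening: 42.3
grip_force: 30.9
```

Emit:
move_arm(
  increments=[0, 0, 0, 6.7, 23.6, 0, 4, 0, 0, 0, 6.7, 23.6, 0, 4, 0, 0, 0, 6.7, 23.6, 0, 4, 0, 0, 0, 6.7, 23.6, 0, 4, 0, 0, 0, 6.7, 23.6, 0, 4, 0, 0, 0, 6.7, 23.6, 5, 4, 0, 0, 0, 6.7, 23.6, 9, 4, 0, 0, 0, 6.7, 23.6, 10.9, 4, 0, 0, 0, 6.7, 23.6, 10.9, 4, 0, 0, 0, 6.7, 23.6, 10.9, 4, 0, 0, 0, 6.7, 23.6, 10.9, 6, 0, 0, 0, 6.7, 23.6, 10.9, 6.5, 0, 0, 0, 6.7, 23.6, 10.9, 6.5, 0, 0, 0, 6.7, 23.6, 7, 6.5, 0, 0, 0, 6.7, 23.6, 3, 6.5, 0, 0, 0, 6.7, 23.6, 0, 6.5, 0, 0, 0, 6.7, 23.6, -3, 6, 0, 0, 0, 6.7, 23.6, -3, 6],
)

```text
t: 6.92
position: [574.5, 342.2, 173.7]
tcp_rot: [[-1.0, 0.0, 0.005], [0.0, 1.0, 0.004], [-0.005, 0.004, -1.0]]
wrist_force: [0.9, -0.5, 0.3]
opening: 60.2
grip_force: 0.0
```

```bash
python3 - <<'E'
from h import *
c=camera("wrist"); cv2.imwrite("pics/w2.png",c["img"])
print([(np.round(d["point"]),round(d["conf"],2)) for d in spotter.recognise("lime",c)]);tgt(642,-19,140);tgt(642,-19,33)
E
```

```text
[(array([565., 341.,  49.]), 0.69)]
rot [ 0.02 -0.02 -0.02] cm [ -6.91 -36.04   2.99]
rot [ 0.02 -0.02 -0.02] cm [ -6.91 -36.04  13.69]
```

View pics/w2.png

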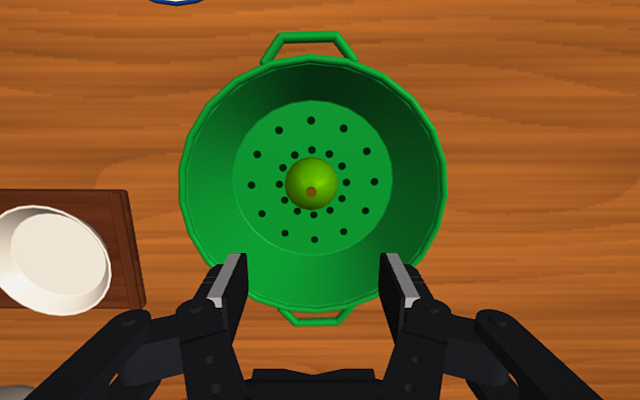

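The lime stands in the middle of the small colander at (311,183). Next, the shallot.

Emit:
move_arm(
  increments=[0, 0, 0, -6.9, -36, 0, 5.4, 0, 0, 0, -6.9, -36, 0, 5.4, 0, 0, 0, -6.9, -36, 0, 5.4, 0, 0, 0, -6.9, -36, 2, 5.4, 0, 0, 0, -6.9, -36, 3, 5.4, 0, 0, 0, -6.9, -36, 3, 5.4, 0, 0, 0, -6.9, -36, 3, 5.4, 0, 0, 0, -6.9, -36, 8, 5.4, 0, 0, 0, -6.9, -36, 11.5, 5.4, 0, 0, 0, -6.9, -36, 13.7, 5.4, 0, 0, 0, -6.9, -36, 13.7, 5.4, 0, 0, 0, -6.9, -36, 13.7, 3, 0, 0, 0, -6.9, -36, 13.7, 3, 0, 0, 0, -6.9, -36, 13.7, 3, 0, 0, 0, -6.9, -36, 13.7, 3, 0, 0, 0, -6.9, -36, 13.7, 3, 0, 0, 0, -6.9, -36, 9, 3, 0, 0, 0, -6.9, -36, 6, 3, 0, 0, 0, -6.9, -36, 6, 3],
  grip_force=25,
)

```text
t: 9.4
position: [643.6, -18.8, 113.1]
tcp_rot: [[-1.0, 0.0, 0.005], [0.0, 1.0, 0.0], [-0.005, 0.0, -1.0]]
wrist_force: [-0.6, -0.8, -1.1]
opening: 35.3
grip_force: 25.4
```

Emit:
move_arm(
  increments=[0, 0, 0, 0.1, 12.3, 0, 3, 0, 0, 0, 0.1, 12.3, 0, 3, 0, 0, 0, 0.1, 12.3, 0, 3, 0, 0, 0, 0.1, 12.3, 0, 3, 0, 0, 0, 0.1, 12.3, 4, 3, 0, 0, 0, 0.1, 12.3, 6.5, 3, 0, 0, 0, 0.1, 12.3, 7.6, 3, 0, 0, 0, 0.1, 12.3, 7.6, 3, 0, 0, 0, 0.1, 12.3, 7.6, 3, 0, 0, 0, 0.1, 12.3, 7.6, 4.5, 0, 0, 0, 0.1, 12.3, 7.6, 5.4, 0, 0, 0, 0.1, 12.3, 7.6, 5.4, 0, 0, 0, 0.1, 12.3, 4, 5.4, 0, 0, 0, 0.1, 12.3, 0, 5.4, 0, 0, 0, 0.1, 12.3, -4, 5.4, 0, 0, 0, 0.1, 12.3, -6, 5.4, 0, 0, 0, 0.1, 12.3, -6, 5.4],
)

```text
t: 11.52
position: [642.1, 104.6, 172.4]
tcp_rot: [[-1.0, 0.0, 0.004], [0.0, 1.0, 0.001], [-0.004, 0.001, -1.0]]
wrist_force: [-0.2, -0.6, -0.7]
opening: 53.9
grip_force: 0.0
```

```bash
python3 - <<'E'
from h import *
c=camera("wrist"); cv2.imwrite("pics/w3.png",c["img"])
print([(np.round(d["point"]),round(d["conf"],2)) for d in spotter.recognise("shallot",c)])
tgt(390,79,200,58)
E
```

```text
[(array([634., 103.,  47.]), 0.62)]
rot [-1.000e-02 -8.000e-02  3.198e+01] cm [25.07 -2.55 -3.03]
```

View pics/w3.png

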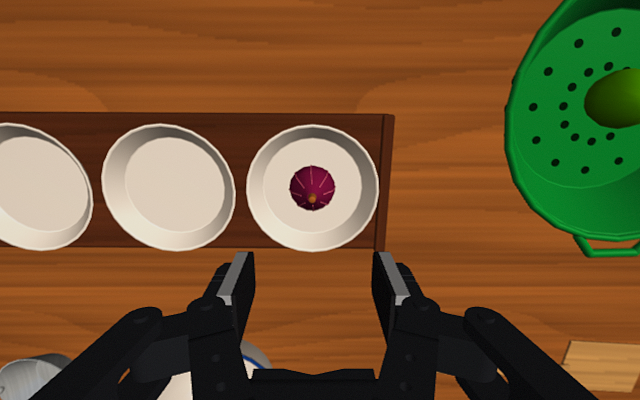

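The shallot stands centred in the +y dish at (312,188). Next, the galangal.

Emit:
move_arm(
  increments=[0, 0, 16, 12, -1, -3, 5, 0, 0, 32, 24, -2.5, -3, 5, 0, 0, 32, 24, -2.5, -3, 5, 0, 0, 32, 24, -2.5, -3, 5, 0, 0, 32, 24, -2.5, -3, 5, 0, 0, 32, 24, -2.5, -3, 5, 0, 0, 32, 24, -2.5, -3, 5],
)

```text
t: 12.5
position: [401.8, 79.5, 199.6]
tcp_rot: [[-0.848, 0.531, -0.001], [0.531, 0.848, -0.001], [0.001, -0.001, -1.0]]
wrist_force: [-0.6, -0.2, -0.2]
opening: 49.9
grip_force: 0.0
```

```bash
cat >> h.py <<'E'
def seg(c,m,z,near):
    n,l,st,ce=cv2.connectedComponentsWithStats(cv2.morphologyEx(m.astype(np.uint8)*255,cv2.MORPH_CLOSE,np.ones((7,7))))
    u=proj(c,near)[0]; i=min((i for i in range(1,n) if st[i,4]>150),key=lambda i:np.hypot(*(ce[i]-u)))
    p=np.argwhere(l==i)[:,::-1].astype(float); W=np.array([ray(c,a,b,z)[:2] for a,b in p],np.float32)
    w,V=np.linalg.eigh(np.cov(W.T)); r=cv2.minAreaRect(W)
    print(len(p),ce[i].round(),"rect",np.round(r[0]),np.round(r[1]),"mean",W.mean(0).round(1),"axis",np.degrees(np.arctan2(V[1,1],V[0,1])).round(1)%180)
E
python3 - <<'E'
from h import *
c=camera("wrist"); cv2.imwrite("pics/w4.png",c["img"]); s=bot.read_state(); print(np.round(s["position"],1))
h=cv2.cvtColor(c["img"],cv2.COLOR_BGR2HSV);S,V=h[...,1].astype(int),h[...,2].astype(int)
u=proj(c,[[424,78,14]])[0];print(u,[(np.round(d["point"]),round(d["conf"],2)) for d in spotter.recognise("galangal",c)])
seg(c,(S<140)&(V>120),14,[424,78,14])
E
```

```text
[401.8  79.5 199.6]
[324.19494854 196.14683742] [(array([420.,  78.,  25.]), 0.89)]
1391 [325. 198.] rect [427.  77.] [26. 60.] mean [425.8  77.4] axis 148.1
```

View pics/w4.png

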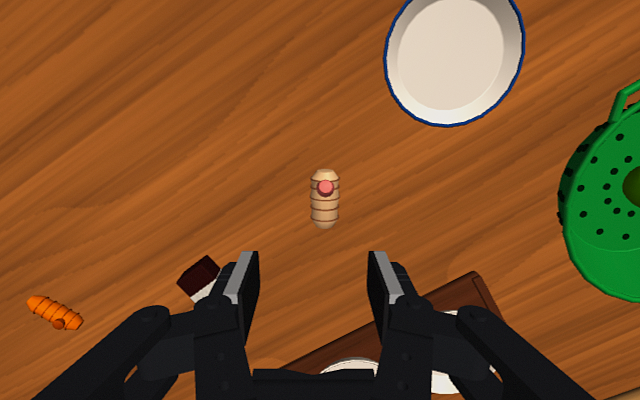

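Galangal at (325,198) is aligned with the tool's x. I'll grasp it there.

Emit:
move_arm(
  increments=[0, 0, 0, -2.16, 1.1, 6, 5, 0, 0, 0, -2.16, 1.1, 12, 5, 0, 0, 0, -2.16, 1.1, 16, 5, 0, 0, 0, -2.16, 1.1, 18.2, 5, 0, 0, 0, -2.16, 1.1, 18.2, 5, 0, 0, 0, -2.16, 1.1, 18.2, 2, 0, 0, 0, -2.16, 1.1, 18.2, 2, 0, 0, 0, -2.16, 1.1, 18.2, 2, 0, 0, 0, -2.16, 1.1, 18.2, 2, 0, 0, 0, -2.16, 1.1, 18.2, 2, 0, 0, 0, -2.16, 1.1, 18.2, 2, 0, 0, 0, -2.16, 1.1, 14, 2, 0, 0, 0, -2.16, 1.1, 8, 2, 0, 0, 0, -2.16, 1.1, 6, 2, 0, 0, 0, -2.16, 1.1, 6, 2],
  grip_force=35,
)

```text
t: 14.48
position: [426.0, 77.8, 141.9]
tcp_rot: [[-0.848, 0.53, 0.003], [0.53, 0.848, 0.002], [-0.002, 0.004, -1.0]]
wrist_force: [0.5, 0.1, -0.4]
opening: 25.3
grip_force: 34.7
```

```bash
python3 -c "
from h import *
tgt(642,-137,140,90);tgt(642,-137,34.5,90)"
```

```text
rot [  0.18   0.16 -32.02] cm [-29.7   -6.76   0.22]
rot [  0.18   0.16 -32.02] cm [-29.68  -6.8   10.77]
```

Emit:
move_arm(
  increments=[0, 0, -8, -6, -1.5, 0, 2, 0, 0, -16, -12, -3, 0, 2, 0, 0, -24, -18, -4.5, 0, 2, 0, 0, -32, -24, -6, 0, 2, 0, 0, -32, -29.7, -6.8, 0, 2, 0, 0, -32, -29.7, -6.8, 0, 2, 0, 0, -32, -29.7, -6.8, 0, 2, 0, 0, -32, -29.7, -6.8, 5, 2, 0, 0, -32, -29.7, -6.8, 9, 2, 0, 0, -32, -29.7, -6.8, 10.7, 2, 0, 0, -32, -29.7, -6.8, 10.7, 2, 0, 0, -32, -29.7, -6.8, 10.7, 2, 0, 0, -32, -29.7, -6.8, 10.7, 3.5, 0, 0, -32, -29.7, -6.8, 10.7, 4, 0, 0, -32, -29.7, -6.8, 10.7, 4, 0, 0, -32, -29.7, -6.8, 7, 4, 0, 0, -32, -29.7, -6.8, 2, 4, 0, 0, -32, -29.7, -6.8, -3, 4, 0, 0, -32, -29.7, -6.8, -6, 4, 0, 0, -32, -29.7, -6.8, -6, 4],
)

```text
t: 16.98
position: [642.5, -138.2, 203.8]
tcp_rot: [[-1.0, 0.0, 0.006], [0.0, 1.0, -0.001], [-0.006, -0.001, -1.0]]
wrist_force: [-0.3, 0.2, -1.0]
opening: 39.8
grip_force: 0.0
```

```bash
python3 - <<'E'
from h import *
c=camera("wrist"); cv2.imwrite("pics/w5.png",c["img"])
print([(np.round(d["point"]),round(d["conf"],2)) for d in spotter.recognise("galangal",c)])
tgt(365,-243,200,114); tgt(365,-243,200,294)
E
```

```text
[(array([ 633., -140.,   45.]), 0.71), (array([637.,  96.,  42.]), 0.35)]
rot [ 4.000e-02 -2.000e-02 -2.403e+01] cm [ 2.758e+01 -1.054e+01 -1.000e-02]
rot [-2.0000e-02 -5.0000e-02  1.5597e+02] cm [ 2.758e+01 -1.054e+01 -1.000e-02]
```

View pics/w5.png

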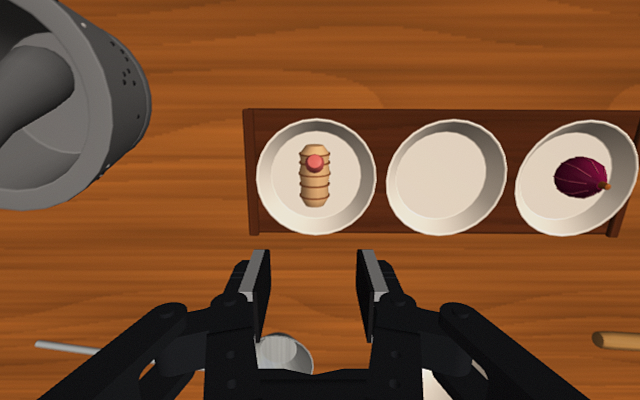

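Galangal lies in the middle of the -y dish at (315,176). Next, the turmeric.

Emit:
move_arm(
  increments=[0, 0, -8, 6, -2, 0, 4.5, 0, 0, -16, 12, -5, 0, 4.5, 0, 0, -24, 18, -8, 0, 4.5, 0, 0, -24, 27.6, -10.5, 0, 4.5, 0, 0, -24, 27.6, -10.5, 0, 4.5, 0, 0, -24, 27.6, -10.5, 0, 4.5, 0, 0, -24, 27.6, -10.5, 0, 4.5, 0, 0, -24, 27.6, -10.5, 0, 4.5],
)

```text
t: 18.08
position: [365.7, -242.5, 199.7]
tcp_rot: [[-0.913, -0.407, -0.001], [-0.407, 0.913, 0.0], [0.001, 0.001, -1.0]]
wrist_force: [0.2, 0.2, -0.5]
opening: 44.9
grip_force: 0.0
```

```bash
python3 - <<'E'
from h import *
c=camera("wrist"); s=bot.read_state(); print(np.round(s["position"],1))
cv2.imwrite("pics/w6.png",c["img"])
h=cv2.cvtColor(c["img"],cv2.COLOR_BGR2HSV);H,S,V=[h[...,i].astype(int) for i in range(3)]
print([(np.round(d["point"]),round(d["conf"],2),proj(c,d["point"])) for d in spotter.recognise("turmeric",c)])
seg(c,(H>8)&(H<22)&(S>215)&(V>190),10,[382,-243,10])
E
```

```text
[ 365.7 -242.5  199.7]
[(array([ 382., -248.,   19.]), 0.7, array([[300.94842937, 190.48075829]]))]
655 [307. 187.] rect [ 382. -242.] [59. 13.] mean [ 378.7 -243.6] axis 24.400000000000006
```

View pics/w6.png

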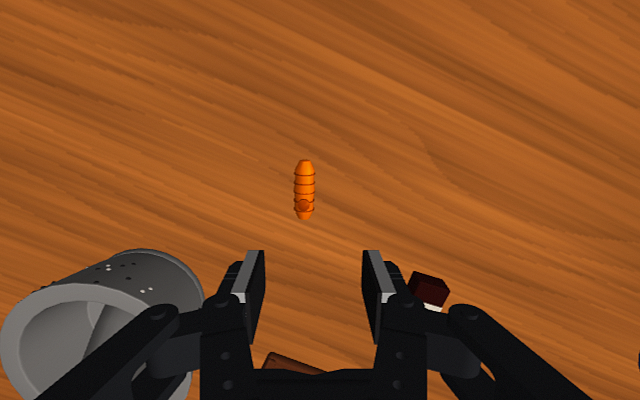

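Turmeric spans (304,160)–(304,219), aligned with tool x. I'll grasp it at its centre.

Emit:
move_arm(
  increments=[0, 0, 0, -1.4, -0.93, 6, 4.5, 0, 0, 0, -1.4, -0.93, 12, 4.5, 0, 0, 0, -1.4, -0.93, 16, 4.5, 0, 0, 0, -1.4, -0.93, 18.4, 4.5, 0, 0, 0, -1.4, -0.93, 18.4, 4.5, 0, 0, 0, -1.4, -0.93, 18.4, 1.2, 0, 0, 0, -1.4, -0.93, 18.4, 1.2, 0, 0, 0, -1.4, -0.93, 18.4, 1.2, 0, 0, 0, -1.4, -0.93, 18.4, 1.2, 0, 0, 0, -1.4, -0.93, 18.4, 1.2, 0, 0, 0, -1.4, -0.93, 18.4, 1.2, 0, 0, 0, -1.4, -0.93, 14, 1.2, 0, 0, 0, -1.4, -0.93, 8, 1.2, 0, 0, 0, -1.4, -0.93, 4, 1.2, 0, 0, 0, -1.4, -0.93, 4, 1.2],
  grip_force=30,
)

```text
t: 20.05
position: [383.4, -246.3, 163.8]
tcp_rot: [[-0.914, -0.407, 0.007], [-0.407, 0.914, -0.002], [-0.006, -0.005, -1.0]]
wrist_force: [0.4, -0.6, -1.6]
opening: 17.3
grip_force: 30.5
```

```bash
python3 -c "
from h import *
tgt(642,-17,160,90);tgt(642,-17,33,90)"
```

```text
rot [-0.22  0.38 23.99] cm [-32.94  10.43   0.51]
rot [-0.22  0.38 23.99] cm [-32.87  10.5   13.21]
```

Emit:
move_arm(
  increments=[0, 0, 8, -6, 2, 0, 1.2, 0, 0, 16, -12, 4, 0, 1.2, 0, 0, 24, -18, 6, 0, 1.2, 0, 0, 24, -24, 8, 0, 1.2, 0, 0, 24, -32.9, 10.5, 0, 1.2, 0, 0, 24, -32.9, 10.5, 0, 1.2, 0, 0, 24, -32.9, 10.5, 0, 1.2, 0, 0, 24, -32.9, 10.5, 5, 1.2, 0, 0, 24, -32.9, 10.5, 10, 1.2, 0, 0, 24, -32.9, 10.5, 12.7, 1.2, 0, 0, 24, -32.9, 10.5, 12.7, 1.2, 0, 0, 24, -32.9, 10.5, 12.7, 1.2, 0, 0, 24, -32.9, 10.5, 12.7, 3, 0, 0, 24, -32.9, 10.5, 12.7, 3.5, 0, 0, 24, -32.9, 10.5, 12.7, 3.5, 0, 0, 24, -32.9, 10.5, 9, 3.5, 0, 0, 24, -32.9, 10.5, 4, 3.5, 0, 0, 24, -32.9, 10.5, -1, 3.5, 0, 0, 24, -32.9, 10.5, -4, 3.5, 0, 0, 24, -32.9, 10.5, -4, 3.5],
)

```text
t: 22.55
position: [641.0, -15.9, 203.8]
tcp_rot: [[-1.0, 0.0, 0.006], [0.0, 1.0, 0.001], [-0.006, 0.001, -1.0]]
wrist_force: [-0.5, 0.5, -1.3]
opening: 34.9
grip_force: 0.0
```

```bash
python3 - <<'E'
from h import *
c=camera("wrist"); cv2.imwrite("pics/w7.png",c["img"])
print([(np.round(d["point"]),round(d["conf"],2)) for d in spotter.recognise("turmeric",c)])
tgt(425,-79,200,97)
E
```

```text
[(array([636., -19.,  33.]), 0.55)]
rot [ 0.03 -0.02 -7.02] cm [ 2.143e+01 -6.330e+00 -1.000e-02]
```

View pics/w7.png

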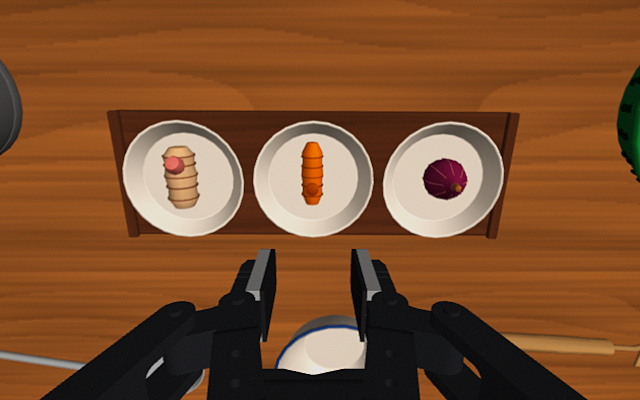

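All three aromatics lie well inside their dishes: galangal (181,177), turmeric (312,173), shallot (444,178). Next, the belacan.

Emit:
move_arm(
  increments=[0, 0, -7, 6, -2, 0, 6, 0, 0, -7, 12, -4, 0, 6, 0, 0, -7, 21.4, -6.3, 0, 6, 0, 0, -7, 21.4, -6.3, 0, 6, 0, 0, -7, 21.4, -6.3, 0, 6, 0, 0, -7, 21.4, -6.3, 0, 6, 0, 0, -7, 21.4, -6.3, 0, 6],
)

```text
t: 23.52
position: [426.1, -78.6, 199.6]
tcp_rot: [[-0.993, -0.122, -0.001], [-0.122, 0.993, -0.0], [0.001, -0.0, -1.0]]
wrist_force: [-0.1, -0.0, 1.3]
opening: 60.1
grip_force: 0.0
```

```bash
python3 - <<'E'
from h import *
c=camera("wrist"); s=bot.read_state(); print(np.round(s["position"],1))
cv2.imwrite("pics/w8.png",c["img"])
h=cv2.cvtColor(c["img"],cv2.COLOR_BGR2HSV);H,S,V=[h[...,i].astype(int) for i in range(3)]
p=proj(c,[445,-79,24])[0]; m=(V<90)|(S<80)
q=np.zeros_like(m);a,b=int(p[1]),int(p[0]);q[a-60:min(a+60,250),b-60:b+60]=m[a-60:min(a+60,250),b-60:b+60];print(p)
print([(np.round(d["point"]),round(d["conf"],2),proj(c,d["point"])) for d in spotter.recognise("belacan",c)])
seg(c,q,20,[445,-79,24])
E
```

```text
[426.1 -78.6 199.7]
[310.47896532 198.58981082]
[(array([440., -77.,  22.]), 0.57, array([[312.87092844, 192.49495411]]))]
2208 [310. 194.] rect [443. -79.] [59. 36.] mean [442.3 -79.4] axis 6.599999999999994
```

View pics/w8.png

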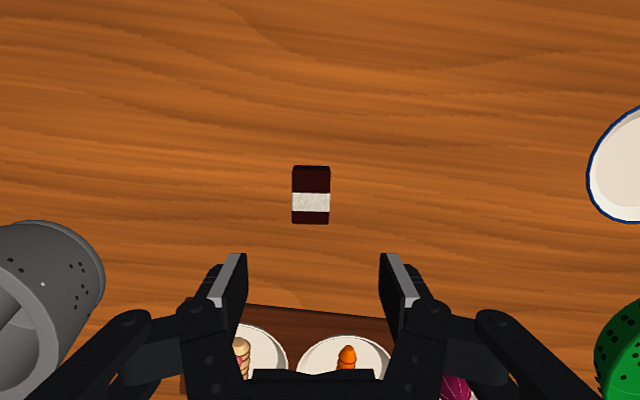

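Belacan spans (292–330,166–224), aligned with the tool. I'll pick it and move it close to the plate.

Emit:
move_arm(
  increments=[0, 0, 0, -1.85, -0.3, 6, 6, 0, 0, 0, -1.85, -0.3, 12, 6, 0, 0, 0, -1.85, -0.3, 16, 6, 0, 0, 0, -1.85, -0.3, 18.3, 6, 0, 0, 0, -1.85, -0.3, 18.3, 6, 0, 0, 0, -1.85, -0.3, 18.3, 3, 0, 0, 0, -1.85, -0.3, 18.3, 3, 0, 0, 0, -1.85, -0.3, 18.3, 3, 0, 0, 0, -1.85, -0.3, 18.3, 3, 0, 0, 0, -1.85, -0.3, 18.3, 3, 0, 0, 0, -1.85, -0.3, 18.3, 3, 0, 0, 0, -1.85, -0.3, 14, 3, 0, 0, 0, -1.85, -0.3, 8, 3, 0, 0, 0, -1.85, -0.3, 4, 3, 0, 0, 0, -1.85, -0.3, 0, 3, 0, 0, 0, -1.85, -0.3, 0, 3],
  grip_force=40,
)

```text
t: 25.62
position: [445.9, -79.6, 203.6]
tcp_rot: [[-0.993, -0.122, 0.007], [-0.122, 0.993, 0.001], [-0.007, -0.0, -1.0]]
wrist_force: [-0.5, 0.5, -1.4]
opening: 35.3
grip_force: 40.7
```

```bash
python3 -c "
from h import *
tgt(345,238,200,90)"
```

```text
rot [0.01 0.41 6.99] cm [ 6.15 32.75  0.31]
```

Emit:
move_arm(
  increments=[0, 0, 7, 1.2, 6, 0, 3, 0, 0, 7, 2.4, 12, 0, 3, 0, 0, 7, 6.2, 32.7, 0, 3, 0, 0, 7, 6.2, 32.7, 0, 3, 0, 0, 7, 6.2, 32.7, 0, 3, 0, 0, 7, 6.2, 32.7, 0, 3, 0, 0, 7, 6.2, 32.7, 0, 3, 0, 0, 7, 6.2, 32.7, 0, 3, 0, 0, 7, 6.2, 32.7, 0, 3],
)

```text
t: 26.75
position: [343.1, 236.5, 200.1]
tcp_rot: [[-1.0, 0.002, -0.0], [0.002, 1.0, -0.0], [0.0, -0.0, -1.0]]
wrist_force: [-0.1, 1.1, 0.2]
opening: 35.2
grip_force: 40.7
```

```bash
python3 - <<'E'
from h import *
c=camera("wrist"); s=bot.read_state(); print(np.round(s["position"],1))
cv2.imwrite("pics/w9.png",c["img"])
h=cv2.cvtColor(c["img"],cv2.COLOR_BGR2HSV);H,S,V=[h[...,i].astype(int) for i in range(3)]
print(proj(c,[[376,238,13]]))
m=((S<60)&(V>130)).astype(np.uint8); m[260:]=0
n,l,st,ce=cv2.connectedComponentsWithStats(m); i=1+st[1:,4].argmax()
hu=cv2.convexHull(np.argwhere(l==i)[:,::-1].astype(np.float32).reshape(-1,1,2)); e=cv2.fitEllipse(hu); print(st[i],e,ray(c,*e[0],12))
E
```

```text
[343.2 236.6 200.2]
[[314.95694286 208.53888203]]
[ 257  150  117   92 6000] ((315.4395751953125, 204.40768432617188), (109.00577545166016, 116.94803619384766), 89.6606216430664) [372.02344553 238.48185652  12.        ]
```

View pics/w9.png

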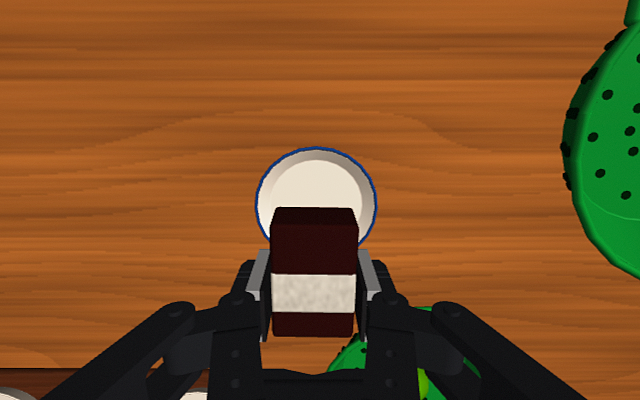

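The plate is at (315,204) with its lower part hidden by the held block, giving a centre of about (373,238.5). I'll lower the block there.

Emit:
move_arm(
  increments=[0, 0, 0, -3.0, 0.2, 5, 3, 0, 0, 0, -3.0, 0.2, 10, 3, 0, 0, 0, -3.0, 0.2, 14, 3, 0, 0, 0, -3.0, 0.2, 16.5, 3, 0, 0, 0, -3.0, 0.2, 17.85, 3, 0, 0, 0, -3.0, 0.2, 17.85, 3, 0, 0, 0, -3.0, 0.2, 17.85, 3, 0, 0, 0, -3.0, 0.2, 17.85, 4.2, 0, 0, 0, -3.0, 0.2, 17.85, 4.8, 0, 0, 0, -3.0, 0.2, 17.85, 4.8, 0, 0, 0, -3.0, 0.2, 14, 4.8, 0, 0, 0, -3.0, 0.2, 8, 4.8, 0, 0, 0, 3, 0.2, 0, 4.8, 0, 0, 0, 4, 0.2, -3, 4.8, 0, 0, 0, 4, 0.2, -3, 4.8, 0, 0, 0, 4, 0.2, -3, 4.8],
)

```text
t: 28.8
position: [302.7, 239.6, 230.4]
tcp_rot: [[-1.0, -0.0, 0.0], [-0.0, 1.0, 0.001], [-0.0, 0.001, -1.0]]
wrist_force: [1.0, -0.2, -0.7]
opening: 48.2
grip_force: 0.0
```

```bash
python3 - <<'E'
from h import *
c=camera("wrist"); t=camera("top"); cv2.imwrite("pics/w10.png",np.vstack([c["img"][100:330],t["img"][80:300]]))
h=cv2.cvtColor(c["img"],cv2.COLOR_BGR2HSV);H,S,V=[h[...,i].astype(int) for i in range(3)]
u=proj(c,[373,238,10])[0].astype(int);print(u)
def box(m,r):
    q=np.zeros_like(m);q[u[1]-r:u[1]+r,u[0]-r:u[0]+r]=m[u[1]-r:u[1]+r,u[0]-r:u[0]+r];return np.argwhere(q)[:,::-1].astype(np.float32).reshape(-1,1,2)
e=cv2.fitEllipse(cv2.convexHull(box((S<60)&(V>130),62)));print("plate",e,ray(c,*e[0],12))
r=cv2.minAreaRect(box(V<80,40));print("bel",r,ray(c,*r[0],22))
E
```

```text
[311 230]
plate ((311.57293701171875, 230.66134643554688), (94.98271179199219, 103.7069320678711), 90.88316345214844) [372.61282354 237.99774019  12.        ]
bel ((321.5, 224.5), (51.0, 65.0), 0.0) [361.19894194 248.6942769   22.        ]
```

View pics/w10.png

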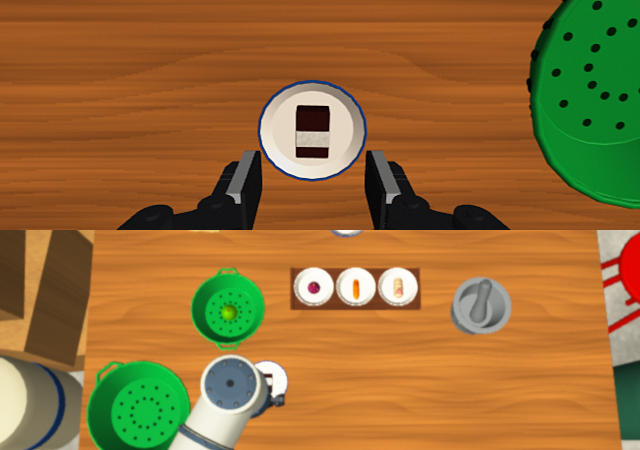

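The block lies flat at (312,132) in the plate centred at (312,131). The dishes, lime and mortar are all as asked, and the gripper is clear.

```bash
python3 -c "
from station import workorder
print(workorder.hand_in())"
```

```text
the job is handed in; nothing more can be done
None
```

The job is handed in at about 29 s: counting away from the mortar, the dishes hold galangal, turmeric and shallot; the lime is in the smaller green colander, the belacan is flat in the middle of the plate, and the mortar was left alone.

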